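# Gauge a centrifuge tube collar on the step mandrel and store it by colour

### The job

Take the collar standing on the black square of the waiting board and gently slide it down the step gauge, pushing the index ahead of it, until it stops fully seated on its step, and hold it there a moment with a light gauging push of about 10 N (30 N at the very most). Read the colour band at the index, then lift the collar off and put it over the storage post of that colour, flat on the post's foot. Leave the other two collars and the lab things where they are.

Things in the scene. Friction and masses are not known exactly. Their poses are not given: they have to be found in the camera images.
- collar_a: grey plastic collar (a short tube), standing upright: 54 mm outside diameter, 30 mm tall, about 70 g; origin at the centre of its underside, z up. Its bore is 20, 26 or 32 mm, a different one for each of the three collars; which has which is not given
- collar_b: as collar_a
- collar_c: as collar_a
- board: fixed white waiting board 250 x 90 x 8 mm, long along its x; the collars stand on its top (8 mm above the table) at x = -80 (black square), 0 and +80 mm (grey discs); origin at the centre of its underside
- next (a point): centre of the black square on the board's top: the collar standing here is the one to gauge
- gauge: fixed step gauge; origin on the mandrel's axis at table height, z up. Base plate 14 mm thick, x -55 to 55, y -110 to 50 mm. The mandrel has blue, yellow and red steps from the top (22, 28, 34 mm diameter): a collar of 20, 26 or 32 mm bore stops on its sloping shoulder with its underside at z = 62 (blue), 46 (yellow) or 30 mm (red), 1.8 mm side play. Pressing over 35 N ruins it
- mandrel_tip (a point): top of the upright mandrel, on its axis, 91 mm above the table; the steel tip widens to 16 mm diameter 15 mm below this and to 16.4 mm at 28 mm below, where the blue step's shoulder begins
- scale (a point): top of the square 14 mm steel scale column, 92 mm above the table, 78 mm from the mandrel's axis on the gauge's -y side. Blue, yellow and red bands (16 mm tall each, blue topmost) are on a fin on its side away from the mandrel, seen from front and back, where the index's black pointer plate shows the reading
- index (a joint): dark steel fork sliding down the scale column; stays where left, takes about 5 N. Value in m, 0 at the top, grows downward to 0.050, starts at 0 to 0.006; about 0.012 on blue, 0.028 yellow, 0.044 red. Its top is at gauge z = 74 mm minus the value; the collar's underside pushes its two arms, along y at x = -19.5 and 19.5 mm (y -76 to 20): fingers closing along the gauge's x stay clear
- post_blue: blue storage post, fixed: round blue foot 72 mm across and 10 mm thick (top at z = 10 mm) with an upright steel pin 12 mm in diameter, its tip 47 mm above the table; origin on the pin's axis at the underside, z up
- post_yellow: yellow storage post, fixed: round yellow foot 72 mm across and 10 mm thick (top at z = 10 mm) with an upright steel pin 12 mm in diameter, its tip 47 mm above the table; origin on the pin's axis at the underside, z up
- post_red: red storage post, fixed: round red foot 72 mm across and 10 mm thick (top at z = 10 mm) with an upright steel pin 12 mm in diameter, its tip 47 mm above the table; origin on the pin's axis at the underside, z up
- tube_rack: bystander: white rack 60 x 170 mm of capped glass tubes, 97 mm tall; origin at the centre of its underside
- bottle: bystander: bottle 60 mm across, 100 mm tall; origin at the centre of its underside
- jar: bystander: red-capped jar 52 mm across, 60 mm tall; origin at the centre of its underside

How it is judged:
By the outcome, as a careful person would: the job done as asked, in the order asked, and still so for the second after the job is handed in, with the robot touching nothing.
It also fails if it takes over 53 s, if anything falls off the work surface, if the arm or the gripper's body presses on something with over 40 N, if the wrist force passes 120 N, or if a joint passes its speed limit or range.

### The arm

A 6-joint arm with a two-finger parallel gripper is mounted at the origin on the work surface. World frame = base frame: x ahead of the robot, y to its left, z up, the work surface at z = 0. Lengths are in m, angles in rad, forces in N, time in s.
With the tool pointing down it reaches from about 0.35 to 0.775 m from the base axis. Payload 7.3 kg.
Tool frame: the origin (TCP) lies on the mounting face of the last link; the fingertips stand 178 mm ahead of it and the grasp point (between the pads) lies 159 mm ahead of it (robot.tcp_to_tips is the distance from the TCP to the fingertips, in m); z points along the fingers, y is the direction in which the jaws open and shut (so a half turn about z gives the same grasp; the last joint's range is limited). The gripper opens to 92 mm and grips with 3 to 60 N. Pads are 19 mm wide; open, the fingers measure 130 mm over their backs; the gripper's body (75 mm by 190 mm) begins 47 mm behind the grasp point.
Start: joints at [-1.31, 0.342, 1.524, -0, 1.275, -0.146], TCP at [0.208, -0.482, 0.405] pointing down, gripper open.
Joint ranges: [-2.53, 2.53], [-0.77, 2.02], [0.04, 2.7], [-1, 4.14], [0.28, 2.66], [-3.11, 3.11]. Speed limits (rad/s): [2.57, 2.57, 3.14, 3.14, 3.14, 3.14].

### API

Orientations are given as [roll, pitch, yaw] about the fixed x, y, z axes, in that order (R = Rz(yaw) Ry(pitch) Rx(roll)).
In Python, from cell import robot, viewer gives the robot as it stands.
- The arm moves only by the shell command python3 -m creep 'ROWS' [OPENING] [FORCE]. ROWS is JSON, a list that holds one entry, the list of rows, each a list of 6 numbers: the shift along the world's x, y, z in mm, then the turn, a rotation vector about the world's x, y, z in degrees. A call has 1 to 5 rows; each row shifts and turns the pose as measured when the row begins; what a row does not reach is not made up. A row lasts 1/12 s, in which the tool goes at most 41.7 mm and 7.16 degrees, less where a joint would pass 70% of its speed; a pose out of reach is approached as far as the arm can. A call with a gripper value outside its range is refused whole. OPENING is the closure, from -1 (fully open) to 1 (shut), set as the call begins (- or left out, the last holds). The fingers move at their own pace and stop on an object; FORCE is the grip in N (left out, the last holds). Time passes only in rows, so rows that do not move let the fingers close. It gives the time, the measured TCP pose, the force and the opening at its end, in the units of the state.
- robot.observe(): the state, without advancing time (a new reading comes with each control period).
- viewer.read_camera(name): name is "scene" or "top" or "wrist"; returns the picture (400x640x3 uint8, blue, green, red); there is no depth.
- viewer.camera_model(name): a dict with "fx", "fy", "cx", "cy" (pixels), "pose" (4x4, takes a point from camera to world coordinates); the wrist camera has in their place "mount" (4x4, takes a point from camera to tool coordinates, whose origin is the TCP and whose axes are the flange's). Camera axes: x right, y up, looking along -z (the intrinsics and any distortion apply to the point x, -y, -z); pixel columns grow to the right and rows downward; lengths in m; the calibration is good to about 2 mm. A picture is of the moment at which its call begins: read the wrist's pose just before it. camera_model takes no time and is no camera call.
- robot.hand_in(): hands the job in, once; it reports no verdict.
The state is a dict: "time": time; "qpos": joint angles; "qvel": joint speeds; "joint_efforts": joint torques, N m; "tool_pos": TCP position; "tool_rot": TCP orientation; "contact_force": force on the tool from outside, world axes, zero at the start; "torque": the same for the moment, N m; "opening": finger opening in m.
Only numpy, scipy, OpenCV 4.12 (cv2) and the standard library are available. Lean on these libraries where they do the work, as an engineer would, in place of code of your own. Each camera call takes 0.05 s, during which the arm holds its last target. There are 200 camera calls.

## Working session

There is one attempt and no reset: what is moved stays moved. The work goes in short steps, Python scripts to look and compute and a shell command to move; the robot and the scene stay as the last step left them, time stands still between calls to the robot, and variables do not carry over. Pictures are saved under pics/ and viewed, about 8 in all and at most 12, crops included, and the job is handed in when it is done.

```bash
ls; mkdir -p pics; python3 - <<'E'
from cell import robot, viewer
import cv2
for n in("scene","top"):
    cv2.imwrite(f"pics/{n}0.png",viewer.read_camera(n))
    m=viewer.camera_model(n);print(n,m)
print(viewer.camera_model("wrist"));print(robot.observe())
E
```

```text
pics
scene {'fx': 362.75298886964686, 'fy': 362.75298886964686, 'cx': 322.3811469393581, 'cy': 192.78960361851173, 'pose': array([[-0.102756  , -0.79640135,  0.59597491,  1.11686012],
       [ 0.99461065, -0.07394122,  0.07267978,  0.06144579],
       [-0.01381517,  0.60023128,  0.79970717,  0.80607581],
       [ 0.        ,  0.        ,  0.        ,  1.        ]])}
top {'fx': 418.80612422072323, 'fy': 418.80612422072323, 'cx': 320.0217698957705, 'cy': 199.18995684152074, 'pose': array([[-3.13556421e-02,  9.76590502e-01, -2.12809339e-01,
         3.41020137e-01],
       [-9.99508291e-01, -3.06302463e-02,  6.70561091e-03,
        -1.80030380e-02],
       [ 3.02334754e-05,  2.12914957e-01,  9.77070734e-01,
         1.13919956e+00],
       [ 0.00000000e+00,  0.00000000e+00,  0.00000000e+00,
         1.00000000e+00]])}
{'fx': 291.64356480474567, 'fy': 291.64356480474567, 'cx': 324.2113341069964, 'cy': 197.05536180967448, 'mount': array([[ 6.93599370e-04,  9.58677616e-01,  2.84493845e-01,
         7.73656455e-02],
       [ 9.99999742e-01, -6.11814290e-04, -3.76340394e-04,
        -1.84556
[... 169 characters left out ...]
0000e+00]])}
{'time': 0.1, 'qpos': array([-1.31002131e+00,  3.42636621e-01,  1.52488761e+00,  2.59551465e-05,
        1.27541007e+00, -1.46004792e-01]), 'qvel': array([ 1.14447792e-03, -1.30110571e-03, -2.48847419e-03,  1.80505206e-03,
        4.51654636e-04,  8.14072548e-05]), 'joint_efforts': array([ 1.39638294e-03, -4.32001805e+01, -2.44695801e+01,  7.18713831e-02,
        5.25778206e-02, -3.83973736e-05]), 'tool_pos': array([ 0.20770997, -0.48203927,  0.40413465]), 'tool_rot': array([-3.14026889e+00, -2.19749281e-04,  4.06772087e-01]), 'contact_force': array([-0.34291021, -0.40687585,  0.93599673]), 'torque': array([ 0.01619614, -0.0173978 , -0.00292936]), 'opening': 0.09157495142096816}
```

View pics/top0.png

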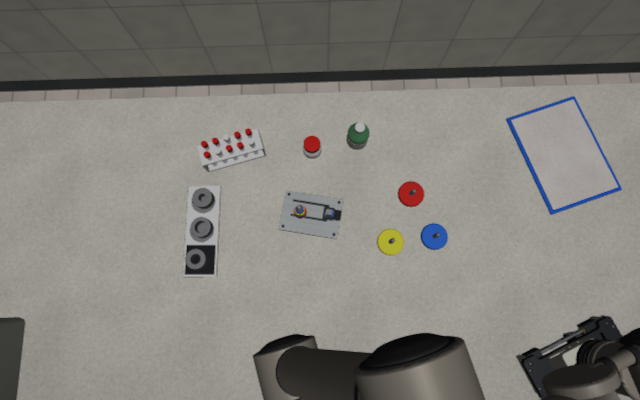

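View pics/scene0.png

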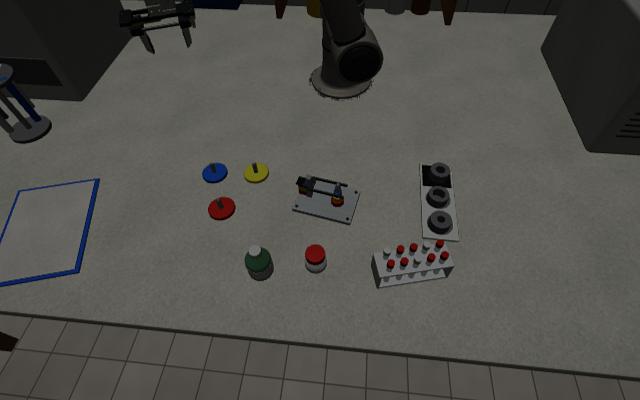

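Top view: target collar on the black square at about (196,259), mandrel about (299,211), scale about (334,213), posts red (411,194), yellow (391,241), blue (434,236). I'll enlarge these next.

```bash
cat > h.py <<'E'
import numpy as np, cv2
from scipy.spatial.transform import Rotation as R
from cell import robot, viewer
def ray(m,T,u,v):
    d=T[:3,:3]@np.array([(u-m['cx'])/m['fx'],-(v-m['cy'])/m['fy'],-1]); return T[:3,3],d
def at(m,T,u,v,z):
    o,d=ray(m,T,u,v); return o+d*(z-o[2])/d[2]
def proj(m,T,p):
    c=T[:3,:3].T@(np.asarray(p)-T[:3,3]); return np.round([m['cx']+m['fx']*c[0]/-c[2], m['cy']-m['fy']*c[1]/-c[2]],1)
def cam(n,s=None):
    m=viewer.camera_model(n)
    if n!='wrist': return m,m['pose']
    s=s or robot.observe(); T=np.eye(4);T[:3,:3]=R.from_euler('xyz',s['tool_rot']).as_matrix();T[:3,3]=s['tool_pos']
    return m,T@m['mount']
E
python3 - <<'E'
import cv2
a=cv2.imread('pics/top0.png')
c=a[175:285,180:345]
d=a[175:285,280:455]
cv2.imwrite('pics/t1.png',cv2.resize(a[180:280,180:348],None,fx=4.7,fy=4.7,interpolation=cv2.INTER_CUBIC))
E
```

```text
(no output)
```

View pics/t1.png

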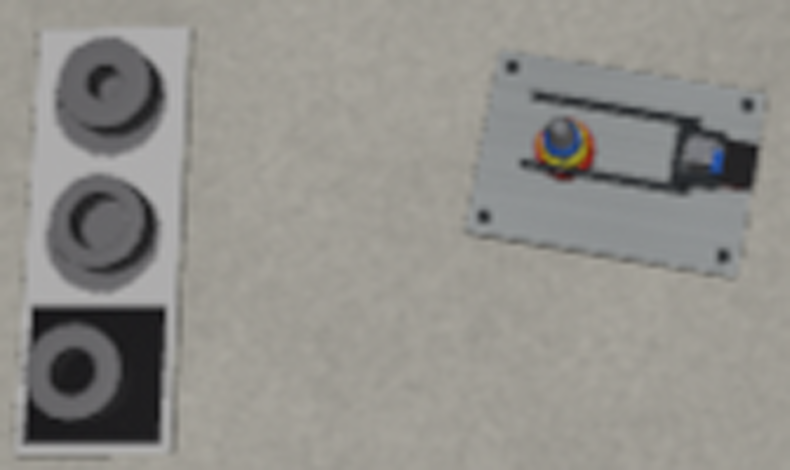

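```bash
python3 - <<'E'
from h import *
m,T=cam('top')
f=lambda u,v,z:at(m,T,180+(u+.5)/4.7-.5,180+(v+.5)/4.7-.5,z)[:2]
print('collar',f(74,371,.038))
B=[f(*p,.008) for p in[(42,27),(194,28),(172,455),(18,455)]];print('board',B,np.mean(B,0))
S=[f(*p,.008) for p in[(32,308),(166,308),(160,443),(24,441)]];print('sq',S,np.mean(S,0))
G=[f(*p,.014) for p in[(502,50),(765,92),(737,276),(465,235)]];print('G',G)
G=np.array(G);c=G.mean(0);ay=(G[0]+G[3]-G[1]-G[2])/2;print(ay,np.linalg.norm(ay),'ax len',np.linalg.norm(G[0]-G[3]))
y=ay/np.linalg.norm(ay);print('origin',c+.03*y,'yaw y dir',np.degrees(np.arctan2(*y[::-1])))
print('tip',f(562,127,.091),'scale',f(701,155,.092))
for n,p in dict(red=(411,194),yel=(391,241.5),blue=(434.5,236.5)).items(): print(n,at(m,T,*p,.01)[:2])
E
```

```text
collar [0.43257306 0.30469735]
board [array([0.63829408, 0.33891015]), array([0.63485991, 0.24889419]), array([0.38610361, 0.25659417]), array([0.3888339 , 0.34362898])] [0.51202288 0.29700687]
sq [array([0.47180621, 0.33875216]), array([0.46939292, 0.26181692]), array([0.39300925, 0.26352784]), array([0.39654114, 0.34052976])] [0.43268738 0.30115667]
G [array([0.61428251, 0.06627789]), array([ 0.58419139, -0.08715434]), array([ 0.47680918, -0.06649575]), array([0.5053878 , 0.08914125])]
[0.02933487 0.15453462] 0.15729425633242877 ax len 0.11126900251266382
origin [0.55076263 0.02991593] yaw y dir 79.25158954261583
tip [0.55157421 0.02856554] scale [ 0.53358368 -0.04628206]
red [ 0.59376233 -0.27782648]
yel [ 0.46409172 -0.21363934]
blue [ 0.47393201 -0.33224955]
```

```bash
python3 -m creep '[[[22,34,0,0,0,0],[22,34,0,0,0,0],[22,34,0,0,0,0],[22,34,0,0,0,0],[22,34,0,0,0,0]]]'; python3 -m creep '[[[22,34,0,0,0,0],[22,34,0,0,0,0],[22,34,0,0,0,0],[22,34,0,0,0,0],[22,34,0,0,0,0]]]'
```

```text
time: 0.52
tool_pos: [0.3162, -0.3117, 0.4011]
tool_rot: [-3.138, 0.002, 0.394]
contact_force: [1.4, -0.3, -1.2]
opening: 0.092
time: 0.93
tool_pos: [0.4269, -0.1347, 0.4003]
tool_rot: [-3.136, 0.003, 0.392]
contact_force: [1.2, -0.6, -0.1]
opening: 0.0919
```

```bash
python3 -m creep '[[[0,41,0,0,0,0],[0,41,0,0,0,0],[0,41,0,0,0,0],[0,41,0,0,0,0],[0,41,0,0,0,0]]]'; python3 -m creep '[[[0,41,-5,0,0,0],[1,41,-5,0,0,0],[1,41,-5,0,0,0],[1,41,-5,0,0,0],[1,41,-5,0,0,0]]]';python3 -m creep '[[[0,24,-30,0,0,0],[0,0,-20,0,0,0],[0,0,0,0,0,0]]]'
python3 - <<'E'
from h import *
s=robot.observe();im=viewer.read_camera('wrist');cv2.imwrite('pics/w1.png',im)
m,T=cam('wrist',s);print(s['tool_pos'],s['tool_rot'],proj(m,T,[.4325,.3045,.038]))
np.save('w1.npy',T)
E
```

```text
time: 1.35
tool_pos: [0.4285, 0.0735, 0.399]
tool_rot: [-3.136, 0.003, 0.392]
contact_force: [0.6, 0.0, 0.5]
opening: 0.0915
time: 1.77
tool_pos: [0.4294, 0.2805, 0.3744]
tool_rot: [-3.137, 0.002, 0.392]
contact_force: [2.2, -0.1, -0.1]
opening: 0.0913
time: 2.02
tool_pos: [0.4275, 0.3134, 0.3216]
tool_rot: [-3.135, -0.0, 0.401]
contact_force: [-0.3, -0.4, -0.4]
opening: 0.0922
[0.42749033 0.31344883 0.32157902] [-3.13493355e+00 -5.80808912e-05  4.00918766e-01] [338.9 194.8]
```

View pics/w1.png

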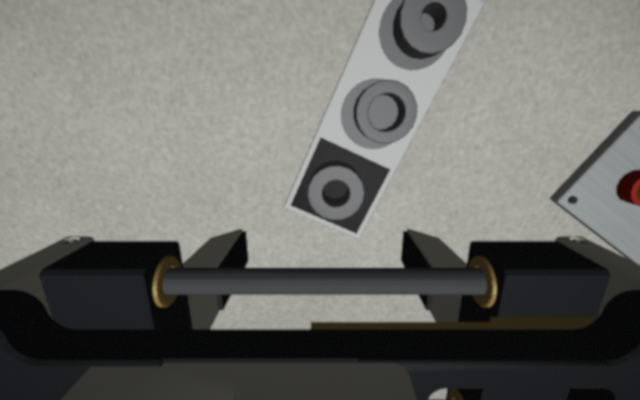

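Wrist view: collar ring centre at (336,191.5); it is 57 px across outside with a bore of about 27 px, so probably the 26 mm one.

```bash
python3 - <<'E'
from h import *
m=viewer.camera_model('wrist');T=np.load('w1.npy')
print(at(m,T,336,191.5,.038), at(m,T,341,186,.008))
s=robot.observe();print(s['tool_pos']+R.from_euler('xyz',s['tool_rot']).as_matrix()@[0,0,.159])
E
```

```text
[0.43443405 0.30831073 0.038     ] [0.43470874 0.30169394 0.008     ]
[0.42757547 0.31440225 0.16405796]
```

```bash
python3 -m creep '[[[6,-7,-28,-0.3,-0.1,0],[0,0,-28,0,0,0],[0,0,-28,0,0,0],[0,0,-20,0,0,0],[0,0,0,0,0,0]]]'; python3 - <<'E'
from h import *
s=robot.observe();print(s['tool_pos']+R.from_euler('xyz',s['tool_rot']).as_matrix()@[0,0,.159],s['tool_rot'])
E
```

```text
time: 2.48
tool_pos: [0.4368, 0.3037, 0.223]
tool_rot: [-3.14, -0.012, 0.397]
contact_force: [-1.4, -0.8, -0.1]
opening: 0.0918
[0.43844787 0.30471045 0.06402957] [-3.14008507 -0.01205902  0.39674934]
```

```bash
python3 -m creep '[[[-3,3,-14,-0.2,0.6,0],[0,0,-14,0,0,0],[0,0,-5,0,0,0],[0,0,0,0,0,0]]]'; python3 - <<'E'
from h import *
s=robot.observe();print(s['tool_pos']+R.from_euler('xyz',s['tool_rot']).as_matrix()@[0,0,.159],s['tool_rot'])
E
```

```text
time: 2.82
tool_pos: [0.4372, 0.305, 0.1957]
tool_rot: [-3.139, -0.008, 0.392]
contact_force: [-0.3, 0.4, 0.7]
opening: 0.0917
[0.43815312 0.30586621 0.03667878] [-3.13904285 -0.00752626  0.39193478]
```

```bash
python3 -m creep '[[[-4,0,-6,-0.2,0.5,0],[0,0,0,0,0,0],[0,0,0,0,0,0]]]'; python3 -m creep '[[[0,0,0,0,0,0],[0,0,0,0,0,0],[0,0,0,0,0,0],[0,0,0,0,0,0],[0,0,0,0,0,0]]]' 1 25;  python3 -m creep '[[[0,0,0,0,0,0],[0,0,0,0,0,0],[0,0,0,0,0,0],[0,0,0,0,0,0],[0,0,0,0,0,0]]]'; python3 - <<'E'
from h import *
s=robot.observe();print(s['tool_pos']+R.from_euler('xyz',s['tool_rot']).as_matrix()@[0,0,.159],s['tool_rot'])
E
```

```text
time: 3.07
tool_pos: [0.4345, 0.3048, 0.1933]
tool_rot: [-3.139, -0.003, 0.39]
contact_force: [-0.6, 0.4, 0.3]
opening: 0.0918
time: 3.48
tool_pos: [0.435, 0.3052, 0.1955]
tool_rot: [-3.138, -0.007, 0.391]
contact_force: [-0.1, -0.3, 0.6]
opening: 0.0631
time: 3.9
tool_pos: [0.435, 0.3053, 0.1955]
tool_rot: [-3.138, -0.006, 0.391]
contact_force: [-0.4, -0.1, 0.2]
opening: 0.0539
[0.4357174  0.3061168  0.03655249] [-3.13835163 -0.00644035  0.39088346]
```

```bash
python3 -m creep '[[[0,0,5,0,0,0],[0,0,25,0,0,0],[0,0,35,0,0,0],[0,0,35,0,0,0],[0,0,30,0,0,0]]]' - 30;  python3 -m creep '[[[10,-24,0,-0.2,0.3,7],[10,-24,0,0,0,7],[10,-24,0,0,0,7],[10,-24,0,0,0,7],[10,-24,0,0,0,7]]]';python3 -m creep '[[[10,-24,0,0,0,7],[10,-24,0,0,0,7],[10,-24,0,0,0,6],[10,-24,0,0,0,0],[0,0,0,0,0,0]]]'
python3 - <<'E'
from h import *
s=robot.observe();im=viewer.read_camera('wrist');m,T=cam('wrist',s);np.save('w2.npy',T)
sc=viewer.read_camera('scene')
print(s['tool_rot'],s['tool_pos']+R.from_euler('xyz',s['tool_rot']).as_matrix()@[0,0,.159],s['opening'])
print(proj(m,T,[.5512,.0292,.091]))
cv2.imwrite('pics/w2.png',cv2.resize(np.vstack([im,cv2.resize(sc[120:240,220:412],(640,400))]),None,fx=.75,fy=.75))
cv2.imwrite('pics/w2raw.png',im)
E
```

```text
time: 4.32
tool_pos: [0.432, 0.3036, 0.3231]
tool_rot: [-3.14, 0.013, 0.391]
contact_force: [0.8, -0.5, -1.2]
opening: 0.0536
time: 4.73
tool_pos: [0.482, 0.1841, 0.334]
tool_rot: [3.14, 0.002, 1.017]
contact_force: [0.0, 0.4, -0.8]
opening: 0.0536
time: 5.15
tool_pos: [0.5238, 0.0796, 0.3355]
tool_rot: [3.139, 0.003, 1.381]
contact_force: [-0.3, -0.3, -0.6]
opening: 0.0534
[3.13887765 0.00349041 1.3813829 ] [0.52412497 0.07899844 0.17652379] 0.05341731956781219
[366.4 258.6]
```

View pics/w2.png

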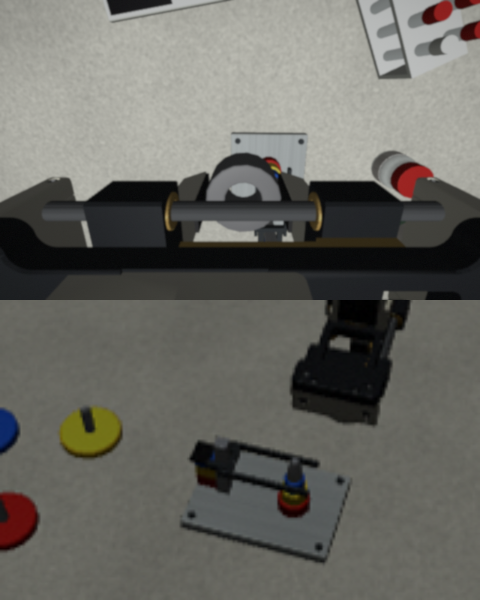

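```bash
python3 - <<'E'
from h import *
im=cv2.imread('pics/w2raw.png');sc=cv2.imread('pics/scene0.png')
a=cv2.resize(im[165:315,250:430],None,fx=4.4,fy=4,interpolation=cv2.INTER_CUBIC)
a=cv2.resize(im[165:315,250:450],(800,600),interpolation=cv2.INTER_CUBIC)
b=cv2.resize(sc[168:228,285:365],(400,300),interpolation=cv2.INTER_CUBIC)
a=cv2.resize(im[165:265,260:420],(640,400),interpolation=cv2.INTER_CUBIC)
b=cv2.resize(sc[170:225,285:365],(291,200),interpolation=cv2.INTER_CUBIC)
b=cv2.resize(sc[170:220,280:380],(400,200),interpolation=cv2.INTER_CUBIC)
c=np.zeros((600,640,3),np.uint8);c[:400]=a;c[400:,:400]=b
cv2.imwrite('pics/c2.png',c)
E
```

```text
(no output)
```

View pics/c2.png

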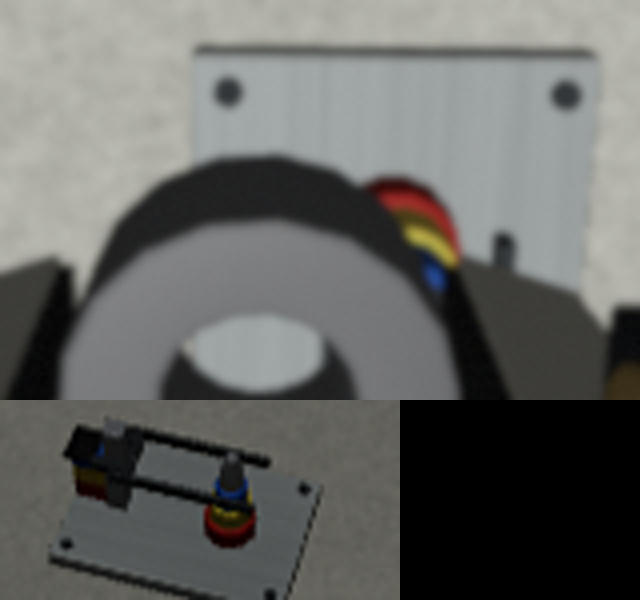

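```bash
python3 - <<'E'
from h import *
from scipy.optimize import least_squares
m=viewer.camera_model('wrist');T=np.load('w2.npy');M=m['mount']
t=np.linspace(0,2*np.pi,721)
def ext(p):
    P=np.c_[p[0]+.027*np.cos(t),p[1]+.027*np.sin(t),np.full_like(t,p[2])]
    q=np.array([proj(m,M,x) for x in P]);return np.array([q[:,0].min(),q[:,0].max(),q[:,1].min()])
r=least_squares(lambda p:ext(p)-[275,375,219.5],[0,0,.1575],diff_step=.02,x_scale=.01);print('collar in tool',r.x,r.fun)
print('fixed z',ext([0,0,.1575]))
a=at(m,T,308.75,177.5,.014);b=at(m,T,409.5,178.75,.014);d=(b-a)[:2];L=np.linalg.norm(d);d/=L
n=np.array([d[1],-d[0]]);mid=(a+b)[:2]/2
print(a,b,L,np.degrees(np.arctan2(d[1],d[0])),'org',mid+.05*n,mid-.05*n)
m1,T1=cam('top');m2,T2=cam('scene')
def tri(p,q):
    o,d=ray(m1,T1,*p);o2,d2=ray(m2,T2,*q);A=np.c_[d,-d2];s=np.linalg.lstsq(A,o2-o,rcond=None)[0];return o+s[0]*d,o2+s[1]*d2
print('tip',tri((299.5,206.8),(280+233/4,170+55/4)))
print('scale',tri((329.2,213),(280+116/4,170+24/4)))
for q in[(280+233/4,170+55/4)]:print(at(m2,T2,*q,.091))
E
```

```text
collar in tool [0.00000000e+00 1.89657836e-19 1.55846558e-01] [-0.9  1.8 -1.1]
fixed z [274.6 376.3 217.3]
[0.50977939 0.09191461 0.014     ] [0.61462515 0.07042549 0.014     ] 0.10702530658711751 -11.582893295604112 org [0.552163   0.03218829] [0.57224155 0.13015181]
tip (array([0.55140676, 0.02782769, 0.08947166]), array([0.55095956, 0.03315377, 0.08961457]))
scale (array([ 0.53291969, -0.04744087,  0.08958125]), array([ 0.53243482, -0.04334469,  0.08937772]))
[0.55205385 0.03320848 0.091     ]
```

Wrist and scene crops: gauge plate edge (308.75,177.5)–(409.5,178.75) is parallel to the jaws, and the collar ring is centred in the jaws. Index starts near the top and mandrel tip at about (338,184) in scene. Moving above the mandrel.

```bash
python3 -m creep '[[[14,-23,-12,0,0,0],[13,-22,-12,0,0,0],[0,0,-12,0,0,0],[0,0,0,0,0,0]]]'
python3 - <<'E'
from h import *
s=robot.observe();p=s['tool_pos']+R.from_euler('xyz',s['tool_rot']).as_matrix()@[0,0,.159]
print(s['tool_rot'],s['tool_pos'],p,'togo',(np.array([.552,.0325])-p[:2])*1e3)
im=viewer.read_camera('wrist');m,T=cam('wrist',s);np.save('w3.npy',T)
a=cv2.resize(im[165:315,250:410],(640,600),interpolation=cv2.INTER_CUBIC)
cv2.imwrite('pics/w3.png',a)
E
```

```text
time: 5.58
tool_pos: [0.5489, 0.04, 0.2994]
tool_rot: [3.141, 0.0, 1.384]
contact_force: [-0.1, 0.2, -0.6]
opening: 0.0537
[3.14056267e+00 9.69447553e-05 1.38414086e+00] [0.54887056 0.03999788 0.29936584] [0.54902863 0.03995234 0.14036592] togo [ 2.97137493 -7.45234223]
```

View pics/w3.png

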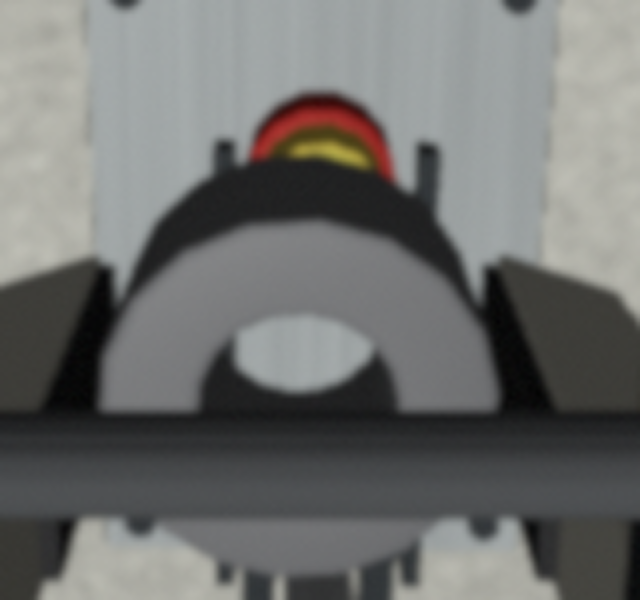

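```bash
python3 - <<'E'
from h import *
from scipy.optimize import least_squares
m=viewer.camera_model('wrist');T=np.load('w3.npy')
t=np.linspace(0,2*np.pi,361)
def pr(P):
    c=(P-T[:3,3])@T[:3,:3];return np.c_[m['cx']-m['fx']*c[:,0]/c[:,2],m['cy']+m['fy']*c[:,1]/c[:,2]]
def circ(c,r):
    q=pr(np.c_[c[0]+r*np.cos(t),c[1]+r*np.sin(t),np.full_like(t,c[2])]);return np.array([q[:,0].min(),q[:,0].max(),q[:,1].min(),q[:,1].max()])
r=least_squares(lambda p:circ(p,.027)-[275,375,220,309.2],[.549,.04,.141],x_scale=.01,diff_step=1e-3);print('ring',r.x,r.fun)
for z in(.022,.026,.030):
  r=least_squares(lambda p:(circ([*p,z],.017)-[313,348.2,188.2,0])[:3],[.55,.03],x_scale=.01,diff_step=1e-3);print(z,r.x,r.fun)
for z in(.070,.074):
  for q in ((225,145),(429,145)):print('arm end',at(m,T,250+q[0]/4,165+q[1]/4,z))
E
```

```text
ring [0.54840128 0.03776594 0.13980539] [-0.01263624  0.01263942  0.01351437 -0.01490145]
0.022 [0.55321772 0.03250833] [-0.64481774  0.64480628  0.02335386]
0.026 [0.55331642 0.03355666] [-0.9266501   0.92663338  0.0340706 ]
0.03 [0.55341507 0.03460469] [-1.21732022  1.21729791  0.04544762]
arm end [0.53758043 0.05533412 0.07      ]
arm end [0.5754221  0.04819553 0.07      ]
arm end [0.53805937 0.05651784 0.074     ]
arm end [0.57518081 0.04951512 0.074     ]
```

```bash
python3 -m creep '[[[4,-6,0,0,0,0],[0,0,0,0,0,0]]]'; python3 - <<'E'
from h import *
s=robot.observe();print(s['tool_pos'],s['tool_rot'],'want xy .5533 .0337')
E
```

```text
time: 5.8
tool_pos: [0.5531, 0.0357, 0.3017]
tool_rot: [3.138, -0.0, 1.387]
contact_force: [0.1, 0.5, -0.3]
opening: 0.0537
[0.55310608 0.03573149 0.30168311] [ 3.13821402e+00 -1.92681144e-04  1.38706783e+00] want xy .5533 .0337
```

```bash
python3 -m creep '[[[0,-2,-10,0,0.2,0],[0,0,-10,0,0,0],[0,0,-8,0,0,0]]]'; python3 -m creep '[[[0,0,-5,0,0,0],[0,0,-5,0,0,0]]]'; python3 - <<'E'
from h import *
s=robot.observe();print(s['tool_pos'],s['tool_rot'],s['contact_force'])
E
```

```text
time: 6.05
tool_pos: [0.5535, 0.035, 0.2752]
tool_rot: [3.135, -0.001, 1.389]
contact_force: [-0.8, 0.7, -0.4]
opening: 0.0536
time: 6.22
tool_pos: [0.5529, 0.0355, 0.263]
tool_rot: [3.138, -0.0, 1.389]
contact_force: [0.1, -0.5, -0.6]
opening: 0.0534
[0.55291692 0.03547111 0.26296813] [ 3.13753373e+00 -3.98979027e-04  1.38933628e+00] [ 0.11649508 -0.49183132 -0.5716872 ]
```

```bash
python3 -m creep '[[[0,-3,-4,0,0.2,0],[0,-1,-4,0,0,0]]]';python3 -m creep '[[[0,-1,-4,0,0,0],[0,0,-4,0,0,0]]]'
```

```text
time: 6.38
tool_pos: [0.5527, 0.0318, 0.2537]
tool_rot: [-3.141, -0.0, 1.39]
contact_force: [0.0, 2.1, 3.5]
opening: 0.0536
time: 6.55
tool_pos: [0.5529, 0.0308, 0.2456]
tool_rot: [-3.141, -0.001, 1.389]
contact_force: [-1.0, 0.8, 3.4]
opening: 0.0535
```

```bash
python3 -m creep '[[[0,2,-3,0,0,0],[0,0,-2,0,0,0]]]';python3 -m creep '[[[0,0,-2,0,0,0]]]';python3 -m creep '[[[0,0,-2,0,0,0]]]'
```

```text
time: 6.72
tool_pos: [0.553, 0.0323, 0.2403]
tool_rot: [3.141, -0.0, 1.389]
contact_force: [-1.6, 1.7, 3.7]
opening: 0.0537
time: 6.8
tool_pos: [0.553, 0.0323, 0.2382]
tool_rot: [3.141, -0.0, 1.389]
contact_force: [-1.3, 0.0, 2.7]
opening: 0.0538
time: 6.88
tool_pos: [0.553, 0.0324, 0.2361]
tool_rot: [3.141, -0.0, 1.389]
contact_force: [-1.5, 0.1, 3.7]
opening: 0.0535
```

```bash
python3 -m creep '[[[0,0,-1,0,0,0]]]';python3 -m creep '[[[0,0,-1,0,0,0]]]'
```

```text
time: 6.97
tool_pos: [0.553, 0.0323, 0.235]
tool_rot: [3.141, -0.0, 1.389]
contact_force: [-0.0, 0.0, 2.9]
opening: 0.0535
time: 7.05
tool_pos: [0.553, 0.0323, 0.2339]
tool_rot: [3.141, -0.0, 1.389]
contact_force: [-1.7, 0.6, 2.8]
opening: 0.0535
```

```bash
python3 -m creep '[[[0,0,-1,0,0,0]]]'
```

```text
time: 7.13
tool_pos: [0.553, 0.0323, 0.233]
tool_rot: [3.14, -0.0, 1.389]
contact_force: [-2.2, -0.0, 12.3]
opening: 0.0537
```

```bash
python3 -m creep '[[[0,0,-0.5,0,0,0]]]'
```

```text
time: 7.22
tool_pos: [0.5531, 0.0324, 0.233]
tool_rot: [3.14, -0.0, 1.389]
contact_force: [-3.2, 1.0, 10.5]
opening: 0.054
```

```bash
python3 -m creep '[[[-0.7,0,-0.5,0,0,0]]]'; python3 -m creep '[[[0,0,-0.5,0,0,0]]]'
```

```text
time: 7.3
tool_pos: [0.5526, 0.0324, 0.2331]
tool_rot: [3.139, -0.0, 1.389]
contact_force: [0.6, -0.1, 4.4]
opening: 0.0539
time: 7.38
tool_pos: [0.5526, 0.0324, 0.2331]
tool_rot: [3.138, -0.0, 1.389]
contact_force: [-3.3, 0.7, 7.1]
opening: 0.0538
```

```bash
python3 -m creep '[[[0,0,-0.8,0,0.2,0]]]'; python3 -m creep '[[[0,0,-0.6,0,0,0]]]'
```

```text
time: 7.47
tool_pos: [0.5529, 0.0324, 0.2331]
tool_rot: [3.14, 0.0, 1.389]
contact_force: [-0.4, 0.5, 8.7]
opening: 0.0538
time: 7.55
tool_pos: [0.5529, 0.0324, 0.2331]
tool_rot: [3.14, 0.0, 1.39]
contact_force: [-3.0, 0.6, 8.2]
opening: 0.054
```

```bash
python3 -m creep '[[[0,0,-0.8,0,0,0],[0,0,-0.8,0,0,0]]]'; python3 -m creep '[[[0,0,-0.8,0,0,0],[0,0,-0.8,0,0,0],[0,0,-0.8,0,0,0]]]'
```

```text
time: 7.72
tool_pos: [0.5528, 0.0325, 0.233]
tool_rot: [3.139, 0.0, 1.39]
contact_force: [-3.2, 0.5, 10.7]
opening: 0.0535
time: 7.97
tool_pos: [0.5526, 0.0325, 0.2331]
tool_rot: [3.138, 0.0, 1.39]
contact_force: [-3.3, 0.6, 10.5]
opening: 0.0537
```

```bash
python3 -m creep '[[[0,0,-0.8,0,0.2,0],[0,0,-0.8,0,0,0],[0,0,-0.8,0,0,0]]]'; python3 -m creep '[[[0,0,-0.8,0,0.1,0],[0,0,-0.8,0,0,0],[0,0,-0.8,0,0,0]]]'
python3 - <<'E'
from h import *
sc=viewer.read_camera('scene')
cv2.imwrite('pics/s4.png',cv2.resize(sc[150:230,270:398],(640,400),interpolation=cv2.INTER_CUBIC))
E
```

```text
time: 8.22
tool_pos: [0.5528, 0.0326, 0.233]
tool_rot: [3.139, 0.001, 1.39]
contact_force: [-3.3, -0.1, 10.1]
opening: 0.0536
time: 8.47
tool_pos: [0.5528, 0.0326, 0.2331]
tool_rot: [3.139, 0.001, 1.39]
contact_force: [-3.2, -0.1, 10.0]
opening: 0.0538
```

View pics/s4.png

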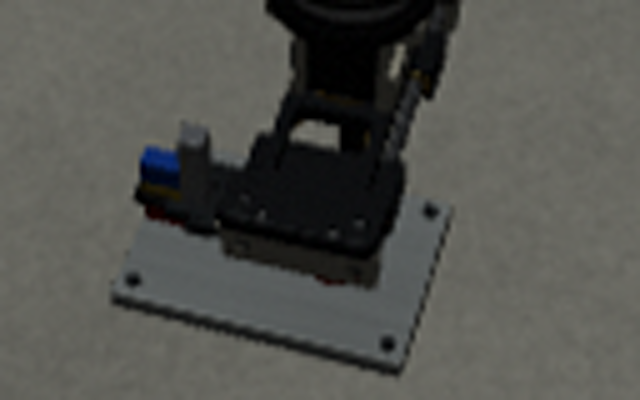

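Scene crop: pointer plate (135–215, 185–220) covers the yellow band, with blue whole above and red just below. So the reading is yellow, and it agrees with the underside height of about 46 mm. The collar held at about 10 N. Lifting off.

```bash
python3 -m creep '[[[0,0,3,0,0,0],[0,0,8,0,0,0],[0,0,15,0,0,0],[0,0,20,0,0,0],[0,0,20,0,0,0]]]'; python3 -m creep '[[[0,0,15,0,0,0],[0,0,5,0,0,0]]]'; python3 -m creep '[[[-12,-35,0,0,0,0],[-12,-35,0,0,0,0],[-12,-35,0,0,0,0],[-12,-35,0,0,0,0],[-12,-35,0,0,0,0]]]'; python3 -m creep '[[[-13,-35,0,0,0,0],[-13,-30,-20,0,0,0],[0,0,-20,0,0,0],[0,0,0,0,0,0]]]'
python3 - <<'E'
from h import *
s=robot.observe();print(s['tool_pos'],s['tool_rot'])
im=viewer.read_camera('wrist');m,T=cam('wrist',s);np.save('w5.npy',T)
cv2.imwrite('pics/w5.png',cv2.resize(im[140:340,200:450],(750,600),interpolation=cv2.INTER_CUBIC))
E
```

```text
time: 8.93
tool_pos: [0.5512, 0.0326, 0.297]
tool_rot: [-3.134, 0.002, 1.391]
contact_force: [-0.3, 0.5, -0.7]
opening: 0.0534
time: 9.1
tool_pos: [0.5517, 0.0325, 0.3209]
tool_rot: [-3.139, 0.002, 1.391]
contact_force: [0.5, -0.3, -1.5]
opening: 0.0536
time: 9.52
tool_pos: [0.4909, -0.1414, 0.3222]
tool_rot: [3.138, -0.0, 1.403]
contact_force: [-0.1, 0.6, -1.7]
opening: 0.0538
time: 9.85
tool_pos: [0.4607, -0.216, 0.2811]
tool_rot: [3.136, 0.003, 1.396]
contact_force: [-0.4, 0.5, -0.4]
opening: 0.0536
[ 0.46070947 -0.21597337  0.28110074] [3.13597639e+00 3.04734148e-03 1.39627129e+00]
```

View pics/w5.png

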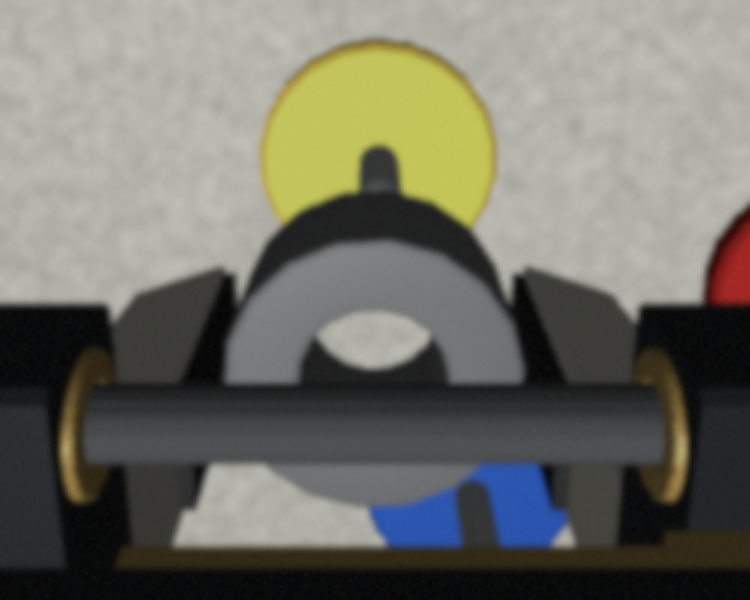

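```bash
python3 - <<'E'
from h import *
from scipy.optimize import least_squares
m=viewer.camera_model('wrist');T=np.load('w5.npy')
t=np.linspace(0,2*np.pi,361)
def circ(c,r):
    P=np.c_[c[0]+r*np.cos(t),c[1]+r*np.sin(t),np.full_like(t,c[2])]
    c=(P-T[:3,3])@T[:3,:3];q=np.c_[m['cx']-m['fx']*c[:,0]/c[:,2],m['cy']+m['fy']*c[:,1]/c[:,2]];return np.array([q[:,0].min(),q[:,0].max(),q[:,1].min(),q[:,1].max()])
k=dict(x_scale=.01,diff_step=1e-3)
r=least_squares(lambda p:circ(p,.027)-[274.7,375.3,219.3,308.3],[.461,-.216,.125],**k);print('ring',r.x,r.fun)
f=least_squares(lambda p:(circ([*p,.01],.036)-[287.3,365.3,153.5,0])[:3],[.464,-.213],**k);print('foot',f.x,f.fun)
print('move mm',(f.x-r.x[:2])*1e3,'underside',r.x[2]-.03)
E
```

```text
ring [ 0.46105505 -0.21820119  0.12181957] [ 0.15151418 -0.15183361 -0.16230461  0.17917909]
foot [ 0.46460923 -0.2103383 ] [-1.11478324  1.1185459   0.08498293]
move mm [3.55418479 7.86289304] underside 0.0918195653681445
```

```bash
python3 -m creep '[[[3,7,0,0.1,0.3,0],[0,0,0,0,0,0]]]'; python3 -m creep '[[[0,0,-12,0,0,0],[0,0,-12,0,0,0]]]';python3 - <<'E'
from h import *
s=robot.observe();print(s['tool_pos'],s['tool_rot'],'want .4643 -.2091')
E
```

```text
time: 10.07
tool_pos: [0.465, -0.208, 0.2834]
tool_rot: [3.14, 0.003, 1.397]
contact_force: [0.3, 0.6, -0.5]
opening: 0.0537
time: 10.23
tool_pos: [0.4673, -0.2061, 0.2629]
tool_rot: [3.133, 0.006, 1.401]
contact_force: [-0.7, -0.1, -1.7]
opening: 0.0533
[ 0.46731538 -0.20608994  0.26291107] [3.13315828 0.00572296 1.4012041 ] want .4643 -.2091
```

```bash
python3 -m creep '[[[-3,-3,-6,0.4,0.4,0],[0,0,-6,0,0,0],[0,0,-6,0,0,0]]]';python3 - <<'E'
from h import *
s=robot.observe();print(s['tool_pos'],s['tool_rot'],'want .4643 -.2091')
E
```

```text
time: 10.48
tool_pos: [0.4659, -0.2064, 0.2456]
tool_rot: [3.139, 0.0, 1.407]
contact_force: [-0.3, 0.4, -0.6]
opening: 0.0533
[ 0.46591861 -0.20636636  0.2456474 ] [3.13938813e+00 3.42075937e-04 1.40724209e+00] want .4643 -.2091
```

```bash
python3 -m creep '[[[-2,-3,-6,0,0.1,0],[0,0,-6,0,0,0],[0,0,-6,0,0,0]]]';python3 -m creep '[[[-1,-2,-6,0,0.1,0],[0,0,-6,0,0,0],[0,0,-6,0,0,0]]]';
```

```text
time: 10.73
tool_pos: [0.4644, -0.209, 0.2271]
tool_rot: [3.139, 0.001, 1.409]
contact_force: [-0.3, 1.1, -1.5]
opening: 0.0536
time: 10.98
tool_pos: [0.4633, -0.2115, 0.2074]
tool_rot: [3.141, 0.002, 1.409]
contact_force: [-0.3, 0.5, -1.5]
opening: 0.0538
```

```bash
python3 -m creep '[[[0,1,-4,0,0,0],[0,0,-3,0,0,0]]]';python3 -m creep '[[[0,0,-1.5,0,0,0]]]';python3 -m creep '[[[0,0,-1,0,0,0]]]'
```

```text
time: 11.15
tool_pos: [0.4631, -0.2105, 0.1987]
tool_rot: [-3.141, 0.001, 1.408]
contact_force: [0.1, 0.3, -0.7]
opening: 0.0537
time: 11.23
tool_pos: [0.4631, -0.2106, 0.1973]
tool_rot: [-3.14, 0.001, 1.408]
contact_force: [-6.9, 2.7, 29.0]
opening: 0.0542
time: 11.32
tool_pos: [0.463, -0.2105, 0.1974]
tool_rot: [-3.14, 0.001, 1.408]
contact_force: [-5.0, 2.8, 21.0]
opening: 0.0537
```

```bash
python3 -m creep '[[[0,0,-1,0,0,0]]]'
```

```text
time: 11.4
tool_pos: [0.463, -0.2105, 0.1975]
tool_rot: [-3.141, 0.002, 1.408]
contact_force: [-3.0, 1.6, 10.2]
opening: 0.0538
```

Contact at TCP z 0.1974, against 0.197 predicted for flat on the foot. Releasing.

```bash
python3 -m creep '[[[0,0,0.3,0,0,0],[0,0,0,0,0,0]]]'; python3 -m creep '[[[0,0,0,0,0,0],[0,0,0,0,0,0],[0,0,0,0,0,0],[0,0,0,0,0,0],[0,0,0,0,0,0]]]' -1; python3 -m creep '[[[0,0,0,0,0,0],[0,0,0,0,0,0],[0,0,0,0,0,0]]]'; python3 -m creep '[[[0,0,5,0,0,0],[0,0,20,0,0,0],[0,0,35,0,0,0],[0,0,35,0,0,0],[0,0,35,0,0,0]]]';python3 -m creep '[[[-5,35,10,0,0,0],[0,40,0,0,0,0],[0,40,0,0,0,0],[0,40,0,0,0,0],[0,0,0,0,0,0]]]'
python3 - <<'E'
from h import *
t=viewer.read_camera('top');s=viewer.read_camera('scene')
a=cv2.resize(t[100:290,170:460],(800,524),interpolation=cv2.INTER_CUBIC)
cv2.imwrite('pics/f.png',np.vstack([cv2.resize(t[130:280,180:450],(540,300)),cv2.resize(s[130:280,190:460],(540,300))]))
E
```

```text
time: 11.57
tool_pos: [0.4632, -0.2105, 0.1986]
tool_rot: [3.141, 0.002, 1.408]
contact_force: [0.4, -0.3, -0.7]
opening: 0.0535
time: 11.98
tool_pos: [0.4635, -0.2106, 0.1985]
tool_rot: [3.14, 0.003, 1.409]
contact_force: [0.5, -0.2, 0.3]
opening: 0.0824
time: 12.23
tool_pos: [0.4635, -0.2106, 0.1983]
tool_rot: [3.14, 0.003, 1.409]
contact_force: [-1.0, 0.4, 0.6]
opening: 0.0917
time: 12.65
tool_pos: [0.4608, -0.2091, 0.3263]
tool_rot: [-3.126, -0.005, 1.408]
contact_force: [1.0, -1.4, -1.0]
opening: 0.0917
time: 13.07
tool_pos: [0.4557, -0.0515, 0.3486]
tool_rot: [3.136, 0.001, 1.401]
contact_force: [-0.2, 0.7, -0.4]
opening: 0.0919
```

View pics/f.png

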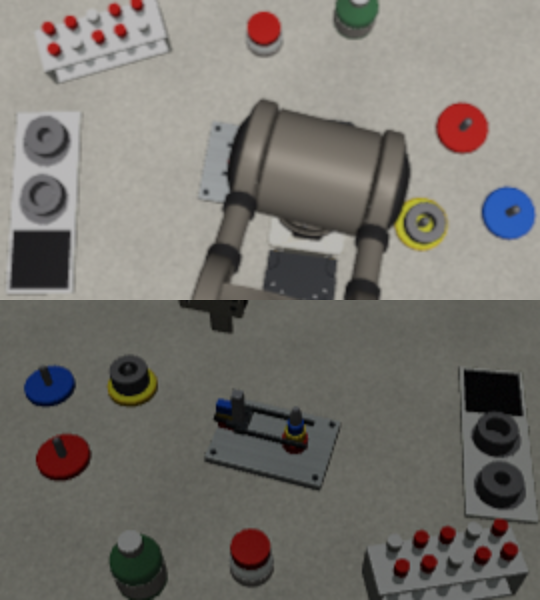

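The collar sits flat over the yellow post: (423,222) in the top view, (131,375) in the scene view. The other two collars and the lab things look undisturbed, and the index is still between blue and red.

```bash
python3 -c "
from cell import robot;print(robot.hand_in())"
```

```text
the job is handed in; nothing more can be done
None
```

I gauged the collar from the black square, read yellow at the index, put it over the yellow storage post and handed the job in at about 13 s.

- **Gauging:** the collar slid down the mandrel pushing the index and stopped with its underside at about 46 mm. I held it there about a second at mostly 8–11 N (peak reading 12.3 N, brief dip to 4.4 N while I re-centred it).
- **Reading:** the pointer plate hid the yellow band, with blue showing whole above it and red just below. The stop height and the roughly 26 mm bore seen in the wrist picture both agree with yellow.
- **Placing:** it touched the foot at the height I expected. The touch-down was firmer than I meant, peaking at 29 N on the wrist for one row before I eased off and released.
- **Last check:** the final top and scene pictures show the collar flat on the yellow foot with the pin through it. The other two collars and the lab things look where they were, and the open gripper is well clear.

My position estimates disagreed by 3–5 mm in y between cameras for the collar, mandrel and yellow post. I took values between them, or leaned on the wrist camera, and corrected on the way. The fits went without jamming.

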